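# Dummy axle into a bicycle frame's dropouts

## Robot

A 6-joint arm with a two-finger parallel gripper is mounted at the origin on the work surface. World frame = base frame: x ahead of the robot, y to its left, z up, the work surface at z = 0. Lengths are in mm, angles in degrees, forces in N, time in s.
With the tool pointing down it reaches from about 325 to 775 mm from the base axis. Payload 5.5 kg.
Tool frame: the origin (TCP) lies on the centre line of the jaws, within the pads' length; the fingertips stand 19 mm ahead of it and the grasp point (between the pads) is the TCP (r.finger_overhang is the distance from the TCP to the fingertips, in mm); x points along the fingers, y is the direction in which the jaws open and shut, and the axes are right-handed (so a half turn about x gives the same grasp; the last joint's range is limited). The gripper opens to 85 mm and grips with 20 to 120 N. Pads are 22 mm wide; open, the fingers measure 114 mm over their backs; the gripper's body (76 mm by 85 mm) begins 54 mm behind the grasp point. The pads swing forward as they close: fully open they stand 13 mm farther back than shut.
Start: joints at [73.127, 5.22, 70.514, -0, 104.267, -3.249], TCP at [141.343, 583.129, 250.275] pointing down, gripper open.
Joint ranges: [-164.24, 164.24], [-49.07, 125.15], [9.68, 141.18], [-86.29, 266.29], [3.28, 154.24], [-151.56, 151.56]. Speed limits (degrees/s): [147.25, 147.25, 172.46, 180, 180, 180].

## Interface

Orientations are given as a 3x3 rotation matrix whose columns are the frame's x, y, z axes.
In Python, from plant import observe, imaging, job, r gives the robot as it stands.
- The arm moves only by the tool send_rows, never from a script. Its argument "targets" is a list that holds one entry, the list of rows, each a list of 6 numbers: the shift along the tool's x, y, z in mm, then the turn, a rotation vector about the tool's x, y, z in degrees. A call has exactly 5 rows; each row is the pose to reach, as a shift and turn from the pose commanded when the call began, along the tool's axes at that moment; what a row does not reach only later rows make up. A row lasts 1/10 s, in which the tool goes at most 50 mm and 8.59 degrees, less where a joint would pass 70% of its speed; a pose out of reach is approached as far as the arm can. A call with a gripper value outside its range is refused whole. "hand" is the closure in counts, from 0 (fully open) to 255 (shut), set as the call begins (left out, the last holds). The fingers move at their own pace and stop on an object; "newtons" is the grip in N (left out, the last holds). Time passes only in rows, so rows that repeat a pose let the fingers close, or fill a call up. It gives the time, the measured TCP pose, the force and the opening at its end, in the units of the state.
- observe(): the state, without advancing time (a new reading comes with each control period).
- imaging.capture(name): name is "scene" or "top" or "wrist"; returns a dict with "image" (384x512x3 uint8, red, green, blue), "intrinsics" (3x3 intrinsics, pixels), "distortion" ([k1, k2, p1, p2, k3] as OpenCV has them; the pictures are not rectified), "R" (3x3) and "t" (3): a world point X has camera coordinates R X + t. Camera axes: x right, y down, z forward; pixel columns grow to the right and rows downward; lengths in mm; the calibration is good to about 2 mm. A picture is of the moment at which its call begins. There is no depth.
- job.finish_job(): hands the job in, once; it reports no verdict.
The state is a dict: "clock": time; "joint_pos": joint angles; "qvel": joint speeds; "joint_torque": joint torques, N m; "ee_pos": TCP position; "eef_rot": TCP orientation; "force": force on the tool from outside, world axes, zero at the start; "moment": the same for the moment, N m; "finger_gap": finger opening in mm.
Only numpy, scipy, OpenCV 4.12 (cv2) and the standard library are available. Lean on these libraries where they do the work, as an engineer would, in place of code of your own. Each camera call takes 0.05 s, during which the arm holds its last target.

## Task

Take the longer of the two dummy axles (the rear one) from its V rest and lower it through the slanting slots of both dropouts of the clamped bicycle frame, under the bridge tube. Press it gently past the sprung catches until both ends are fully home, hold it down there with about 25 N for half a second, then let go and leave it lying in the slots. Lower it under control: do not drop, hammer or force it (stay well under 60 N), and leave the shorter front axle on its rest.

Things in the scene. Friction and masses are not known exactly. Their poses are not given: they have to be found in the camera images.
- rear_axle_mid (a point): centre of the rear dummy axle, the longer one: loose, plain steel, 0.25 to 0.46 kg. Barrel 22 mm in diameter along its y, at each end a disc flange 32 mm in diameter, 6 mm thick (127 mm over the outer flange faces), then a round stub 10 mm in diameter; 168 mm long in all. Both ends alike: either way round will do. It starts level in the Vs of its rest, axis 60 mm up
- rear_axle: the rear dummy axle itself; same origin and axes as its centre point. Being round, its x and z may be turned about y
- front_axle_mid (a point): centre of the front dummy axle, the shorter one: same make, 97 mm over the flange faces, 138 mm long in all, on a like rest on the other side of the frame. To be left alone
- front_axle: the front dummy axle itself
- frame: fixed: steel rear triangle of a bicycle in a jig, base plate 400 x 200 x 14 mm. Origin on the table straight below the slots' seat; z up, y along the seated axle, x towards the bottom bracket. Two dropout plates 8 mm thick stand at y = +-66 to +-74 mm with nothing between them; the stays run outside. Slots lean 28 degrees: the way out, seat to mouth, is (-0.469, 0, 0.883)
- seat_mid (a point): where the axle's centre must come: midway between the dropouts at the bottom of the slots, 160 mm above the table, axes as the frame's. The flanges go inside the plates with 2.5 mm of play at each side
- mouth_mid (a point): midway between the two slots' flared mouths, 42 mm out from the seat along the slots. The slots are straight and 12 mm wide from the seat to 28 mm out, then flare
- slot_l (a point): seat of the slot at +y. On the slot's upper (+x) side a brass catch 10 mm in diameter sticks 4 mm into it, 9 mm out from the seated axle's axis. It stops the axle about 15 mm short of home and yields to a spring
- slot_r (a point): seat of the slot at -y, with a like catch. Both catches together take some 8 to 20 N of push along the slots; once past them the axle lies loose below, with up to 1 mm of play to either side in the slot
- bridge_mid (a point): middle of the bridge tube, 16 mm in diameter, along the frame's y, 140 mm above and 25 mm (+x) beyond the seat: it blocks a gripper that comes straight down, so the gripper must lean back 25 to 35 degrees towards the frame's -x (parallel to the slots is best)
- rest_a: fixed dark steel rest under the rear axle: base 60 mm in x by 100 mm in y, 10 mm high; two V posts 8 mm thick at y = +-36 mm, 64 mm free between them, their tops about 63 mm above the table. Origin on the table below the axle's centre, y along the axle
- rest_b: the like rest under the front axle
There are look-alikes about, which are no part of the job. What is shaped like the rest_a but pink is not meant. Leave any orange look-alike of the rear_axle alone.

How it is judged:
By the outcome, as a careful person would: the job done as asked, in the order asked, and still so for the second after the job is handed in, with the robot touching nothing.
It also fails if it takes over 51 s, if anything falls off the work surface, if the arm or the gripper's body presses on something with over 40 N, if the wrist force passes 120 N, or if a joint passes its speed limit or range.

## Working session

There is one attempt and no reset: what is moved stays moved. The work goes in short steps, Python scripts to look and compute and a tool call to move; the robot and the scene stay as the last step left them, time stands still between calls to the robot, and variables do not carry over. Pictures are saved under pics/ and viewed, and the job is handed in when it is done.

Besides the shell and the picture viewer there is one more tool, called by a JSON object that holds its "fn" and its "kwargs". send_rows: Moves the arm, as the interface text tells. Its arguments: {"type":"object","properties":{"targets":{"type":"array","items":{"type":"array","items":{"type":"array","items":{"type":"number"}}}},"hand":{"type":"number"},"newtons":{"type":"number"}},"required":["targets"]}

```bash
ls; mkdir -p pics; python3 - <<'E'
from plant import observe, imaging, job, r
import cv2,numpy as np
s=observe();print(s)
for n in ["scene","top","wrist"]:
    c=imaging.capture(n);cv2.imwrite(f"pics/{n}0.png",c["image"][:,:,::-1])
    np.savez(f"{n}0.npz",**c)
    print(n,np.round(c["intrinsics"],1).tolist(),c["distortion"],np.round(c["R"],3).tolist(),np.round(c["t"],1), (-np.array(c["R"]).T@c["t"]).round())
E
```

```text
pics
{'clock': 0.0, 'joint_pos': array([ 7.31261107e+01,  5.26424520e+00,  7.05809632e+01, -3.05754603e-04,
        1.04264756e+02, -3.24775018e+00]), 'qvel': array([-0.03489223, -0.10965044, -0.09753677, -0.05950261,  0.00599374,
        0.07410666]), 'joint_torque': array([-6.93088386e-04, -4.58739531e+01, -4.18015087e+01, -1.88175380e-05,
        1.16236025e-02, -7.80357794e-06]), 'ee_pos': array([141.2790068 , 582.89512889, 249.14796082]), 'eef_rot': array([[-5.52140099e-04,  2.35586255e-01,  9.71853287e-01],
       [-1.83810675e-03,  9.71851554e-01, -2.35586879e-01],
       [-9.99998158e-01, -1.91644705e-03, -1.03565528e-04]]), 'force': array([-0.88742058,  0.23905223, -0.06429406]), 'moment': array([ 0.00517127, -0.06380784,  0.02755859]), 'finger_gap': 85.43171678451135}
scene [[475.6, 0.0, 259.4], [0.0, 475.6, 196.8], [0.0, 0.0, 1.0]] [-0.20419319  0.          0.          0.          0.        ] [[-0.683, 0.73, -0.009], [0.592, 0.546, -0.592], [-0.427, -0.41, -0.806]] [ 419.4 -140.6 1687.7] [1091.  462. 1281.]
top [[445.9, 0.0, 246.8], [0.0, 445.9, 188.1], [0.0, 0.0, 1.0]] [-0.10913526  0.          0.          0.          0.        ] [[0.089, -0.996, -0.001], [-0.975, -0.087, -0.207], [0.206, 0.019, -0.978]] [-113.3  514.7 1397.2] [ 224.  -95. 1473.]
wrist [[270.9, 0.0, 251.7], [0.0, 270.9, 197.7], [0.0, 0.0, 1.0]] [-0.04151467  0.          0.          0.          0.        ] [[0.236, 0.972, -0.003], [0.931, -0.225, 0.288], [0.28, -0.07, -0.958]] [-599.4  -38.6  379.9] [ 71. 601. 373.]
```

View pics/scene0.png

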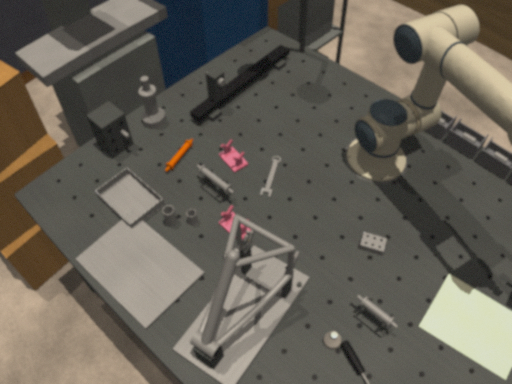

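View pics/top0.png

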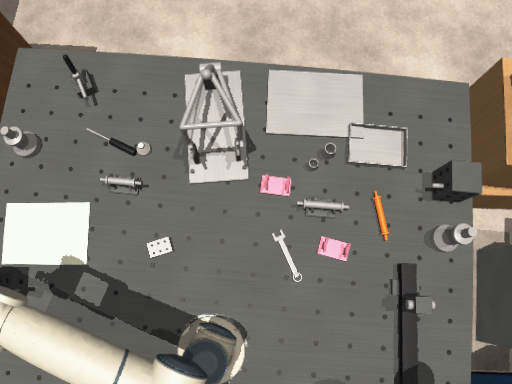

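View pics/wrist0.png

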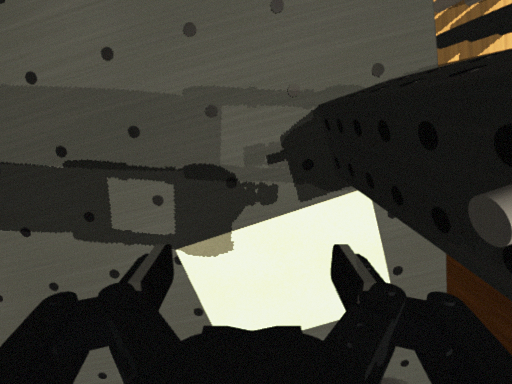

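```bash
python3 - <<'E'
import cv2
t=cv2.imread("pics/top0.png");s=cv2.imread("pics/scene0.png")
a=cv2.resize(t[55:190,170:260],None,fx=4.4,fy=4.4,interpolation=cv2.INTER_CUBIC)
b=cv2.resize(s[205:370,170:315],None,fx=3.6,fy=3.6,interpolation=cv2.INTER_CUBIC)
cv2.imwrite("pics/z1.png",cv2.hconcat([a[:594],cv2.resize(b[:594],(400,594))]))
c=cv2.resize(t[190:225,285:360],None,fx=8,fy=8,interpolation=cv2.INTER_CUBIC)
d=cv2.resize(s[155:205,185:245],None,fx=8,fy=6,interpolation=cv2.INTER_CUBIC)
e=cv2.resize(t[165:200,85:160],None,fx=8,fy=8,interpolation=cv2.INTER_CUBIC)
cv2.imwrite("pics/z2.png",cv2.vconcat([c,e]));cv2.imwrite("pics/z3.png",d)
E
```

```text
(no output)
```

View pics/z1.png

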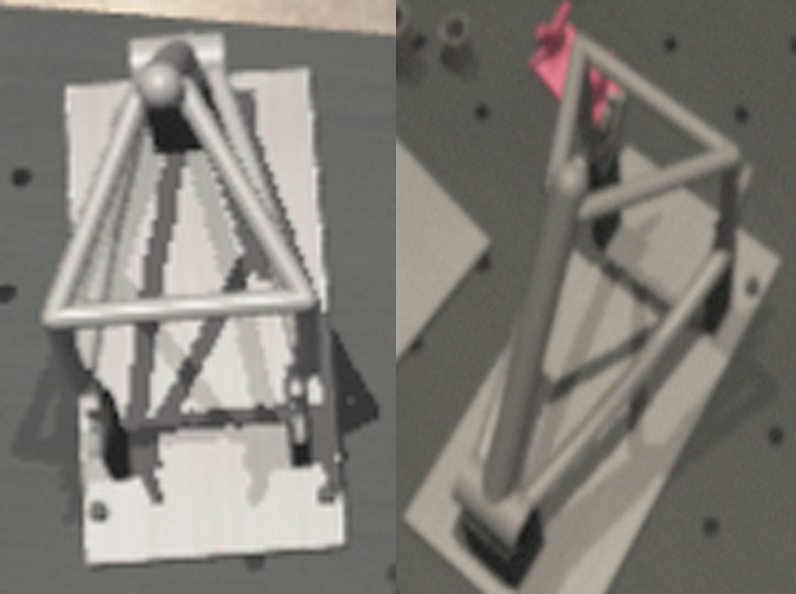

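View pics/z2.png

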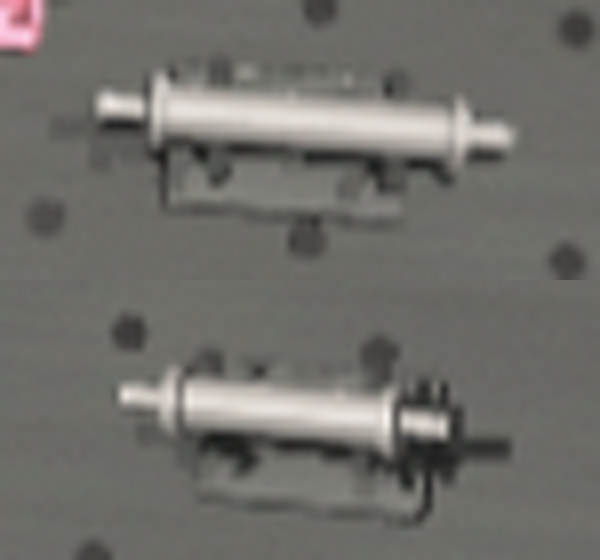

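View pics/z3.png

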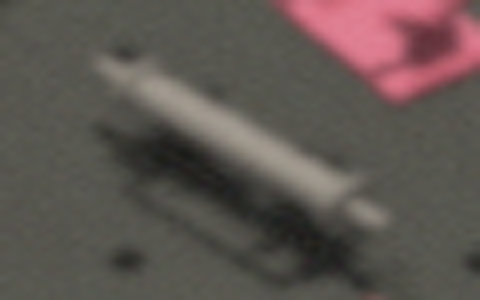

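```bash
cat > h.py <<'E'
import numpy as np,cv2
def load(n): return dict(np.load(n+".npz"))
def ray(c,uv):
    uv=np.array(uv,float).reshape(-1,1,2)
    n=cv2.undistortPoints(uv,c["intrinsics"],c["distortion"]).reshape(-1,2)
    d=np.c_[n,np.ones(len(n))]@c["R"]
    return -c["R"].T@c["t"],d
def onz(c,uv,z):
    o,d=ray(c,uv);z=np.broadcast_to(z,len(d))
    return o+d*((z-o[2])/d[:,2])[:,None]
def tri(obs):
    A=np.zeros((3,3));b=np.zeros(3)
    for c,uv in obs:
        o,d=ray(c,uv);d=d[0]/np.linalg.norm(d[0]);P=np.eye(3)-np.outer(d,d);A+=P;b+=P@o
    X=np.linalg.solve(A,b)
    return X,[np.linalg.norm(np.cross(X-ray(c,uv)[0],ray(c,uv)[1][0]/np.linalg.norm(ray(c,uv)[1][0]))) for c,uv in obs]
def proj(c,X):
    p,_=cv2.projectPoints(np.array(X,float).reshape(-1,1,3),cv2.Rodrigues(c["R"])[0],c["t"],c["intrinsics"],c["distortion"]);return p.reshape(-1,2)
E
python3 - <<'E'
from h import *
T=load("top0");S=load("scene0")
np.set_printoptions(precision=1,suppress=True)
z=lambda p:[(170+a/4.4-.4,55+b/4.4-.4) for a,b in p]
sc=lambda p:[(170+a*(522/400)/3.6-.4,205+b/3.6-.4) for a,b in p]
a=onz(T,[(296.9,203.1),(349.4,207.1)],60);b=onz(S,[(196.9,165),(233.5,190.8)],60)
for q in(a,b):print("axle",q,q.mean(0),np.linalg.norm(q[1]-q[0]))
p=onz(T,z([(67,85),(308,68),(343,543),(86,563)]),14);print("plate top",p,p.mean(0))
br=onz(T,z([(50,318),(308,298)]),300);print("bridge",br,br.mean(0))
bs=onz(S,sc([(582,42),(738,152)]),300);print("bridge sc",bs,bs.mean(0))
E
```

```text
axle [[ 486.4 -232.6   60. ]
 [ 488.2 -403.1   60. ]] [ 487.3 -317.8   60. ] 170.48154056221205
axle [[ 489.1 -404.5   60. ]
 [ 482.5 -236.4   60. ]] [ 485.8 -320.4   60. ] 168.2224809553079
plate top [[926.6 191.   14. ]
 [958.1  -2.7  14. ]
 [565.7 -66.   14. ]
 [532.8 128.1  14. ]] [745.8  62.6  14. ]
bridge [[628.1 125.8 300. ]
 [655.4 -35.6 300. ]] [641.7  45.1 300. ]
bridge sc [[408.7 228.5 300. ]
 [387.3 385.7 300. ]] [398.  307.1 300. ]
```

```bash

python3 - <<'E'
from h import *
T=load("top0");S=load("scene0")
np.set_printoptions(precision=1,suppress=True)
sc=lambda p:[(170+(a-396)*(522/400)/3.6-.4,205+b/3.6-.4) for a,b in p]
bs=onz(S,sc([(582,42),(738,152)]),300);print("bridge sc",bs,bs.mean(0))
yaw=np.radians(9.3)
ex=np.array([np.cos(yaw),np.sin(yaw),0]);
m=np.array([641,44,0])-25*ex;print(m)
E
```

```text
bridge sc [[652.4 -36.5 300. ]
 [623.5 124.2 300. ]] [637.9  43.8 300. ]
[616.3  40.    0. ]
```

```bash
cat >> h.py <<'E'
from scipy.spatial.transform import Rotation as Ro
def down(yaw,lean=0):
    # yaw of axle y-frame (deg), lean: tool leaning back toward -x
    y=np.radians(yaw);l=np.radians(lean)
    F=np.array([[np.cos(y),-np.sin(y),0],[np.sin(y),np.cos(y),0],[0,0,1]])
    x=np.array([np.sin(l),0,-np.cos(l)]);z=np.array([0,-1,0]);yy=np.cross(z,x)
    return F@np.c_[x,yy,z]
def cmd(s,p,R):
    Rc=s["eef_rot"];d=Rc.T@(np.array(p)-s["ee_pos"]);w=Ro.from_matrix(Rc.T@R).as_rotvec(degrees=True)
    print("t",round(s["clock"],2),"p",s["ee_pos"].round(1),"F",s["force"].round(1),"gap",round(s["finger_gap"],1))
    print("shift",d.round(1),"turn",w.round(2))
E
python3 - <<'E'
from h import *
from plant import observe
s=observe();cmd(s,[487,-319,210],down(1.3))
E
```

```text
t 0.15 p [141.3 582.9 249.4] F [ 0.1  0.7 -0.1] gap 85.4
shift [  40.5 -795.   548.5] turn [7.507e+01 5.000e-02 8.000e-02]
```

{"fn": "send_rows", "kwargs": {"targets": [[[1,-20,14,4,0,0],[3,-52,36,10,0,0],[5,-90,62,17,0,0],[7,-128,88,24,0,0],[9,-166,114,31,0,0]]], "hand": 70, "newtons": 40}}

```text
clock: 0.65
ee_pos: [213.2, 393.2, 240.7]
eef_rot: [[-0.0, 0.706, 0.709], [-0.001, 0.709, -0.706], [-1.0, -0.0, 0.0]]
force: [1.6, 0.0, 0.9]
finger_gap: 62.1
```

```bash
cat > go.py <<'E'
import sys
from h import *
from plant import observe
a=list(map(float,sys.argv[1:]))
cmd(observe(),a[:3],down(a[3],a[4]))
E
python3 go.py 487 -319 210 1.3 0
```

```text
t 0.65 p [213.2 393.2 240.7] F [1.6 0.  0.9] gap 62.1
shift [  31.1 -311.5  696.5] turn [4.382e+01 3.000e-02 2.000e-02]
```

{"fn": "send_rows", "kwargs": {"targets": [[[2,-18,40,5,0,0],[4,-37,82,10,0,0],[6,-56,124,15,0,0],[8,-74,166,20,0,0],[10,-93,208,25,0,0]]]}}

```text
clock: 1.15
ee_pos: [295.8, 181.0, 231.0]
eef_rot: [[0.001, 0.938, 0.345], [0.0, 0.345, -0.938], [-1.0, 0.001, 0.0]]
force: [1.1, -0.5, -0.5]
finger_gap: 62.2
```

```bash
python3 go.py 487 -319 210 1.3 0
```

```text
t 1.15 p [295.8 181.  231. ] F [ 1.1 -0.5 -0.5] gap 62.2
shift [ 21.    6.7 535.2] turn [18.91 -0.   -0.03]
```

{"fn": "send_rows", "kwargs": {"targets": [[[2,1,45,4,0,0],[4,1,90,8,0,0],[6,2,136,11,0,0],[8,3,182,15,0,0],[10,3,228,19,0,0]]]}}

```text
clock: 1.65
ee_pos: [378.1, -32.0, 221.2]
eef_rot: [[0.001, 1.0, 0.021], [0.0, 0.021, -1.0], [-1.0, 0.001, -0.0]]
force: [0.9, 0.1, 1.0]
finger_gap: 61.9
```

```bash
python3 go.py 487 -319 210 1.3 0
```

```text
t 1.65 p [378.1 -32.  221.2] F [0.9 0.1 1. ] gap 61.9
shift [ 11.2 102.9 289.2] turn [-0.11 -0.   -0.04]
```

{"fn": "send_rows", "kwargs": {"targets": [[[2,16,45,0,0,0],[4,33,92,0,0,0],[6,49,138,0,0,0],[8,66,184,0,0,0],[9,80,225,0,0,0]]]}}

```text
clock: 2.15
ee_pos: [463.5, -255.4, 211.5]
eef_rot: [[-0.001, 1.0, 0.023], [0.0, 0.023, -1.0], [-1.0, -0.001, -0.0]]
force: [1.5, 0.3, 0.8]
finger_gap: 61.9
```

{"fn": "send_rows", "kwargs": {"targets": [[[1,12,32,0,0,0],[2,20,52,0,0,0],[2,22,57,0,0,0],[2,22,57,0,0,0],[2,22,57,0,0,0]]]}}

```text
clock: 2.65
ee_pos: [486.5, -308.6, 210.4]
eef_rot: [[-0.0, 1.0, 0.025], [0.0, 0.025, -1.0], [-1.0, -0.0, -0.0]]
force: [-0.3, 0.4, -0.5]
finger_gap: 61.7
```

```bash
python3 go.py 487 -319 210 1.3 0; cat > cap.py <<'E'
import sys
from plant import imaging
import cv2,numpy as np
n,o=sys.argv[1:3]
c=imaging.capture(n);cv2.imwrite(f"pics/{o}.png",c["image"][:,:,::-1]);np.savez(f"{o}.npz",**c)
E
python3 cap.py wrist w1
```

```text
t 2.65 p [ 486.5 -308.6  210.4] F [-0.3  0.4 -0.5] gap 61.7
shift [ 0.4  0.2 10.4] turn [ 0.11 -0.03  0.01]
```

View pics/w1.png

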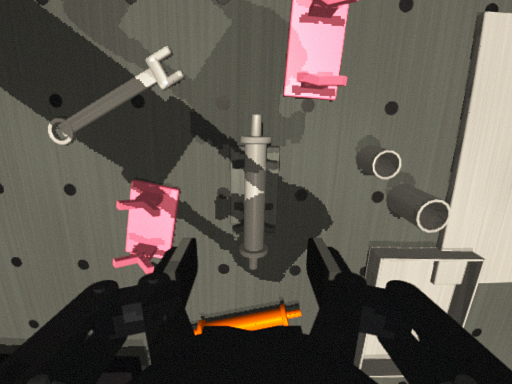

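```bash
python3 - <<'E'
from h import *
import cv2
np.set_printoptions(precision=1,suppress=True)
W=load("w1");i=cv2.imread("pics/w1.png")
cv2.imwrite("pics/w1z.png",cv2.resize(i[105:280,215:300],None,fx=3.4,fy=3.4,interpolation=cv2.INTER_CUBIC))
q=onz(W,[(256,115),(253,268)],60);print(q,q.mean(0),np.linalg.norm(q[1]-q[0]))
E
```

```text
[[ 490.  -233.7   60. ]
 [ 491.4 -402.3   60. ]] [ 490.7 -318.    60. ] 168.61405974743357
```

View pics/w1z.png

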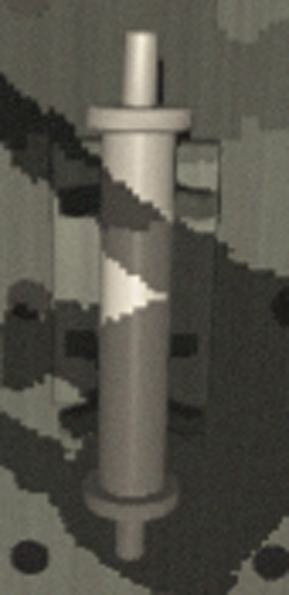

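```bash
python3 go.py 489 -318 105 0.7 0
```

```text
t 2.7 p [ 486.6 -308.5  210.7] F [-0.5 -0.4  0.7] gap 61.7
shift [105.7   2.1   9.6] turn [ 0.73 -0.   -0.02]
```

{"fn": "send_rows", "kwargs": {"targets": [[[20,1,5,0.4,0,0],[55,2,9,0.7,0,0],[90,2,10,0.7,0,0],[105,2,10,0.7,0,0],[106,2,10,0.7,0,0]]]}}

```text
clock: 3.2
ee_pos: [487.8, -317.9, 102.0]
eef_rot: [[-0.004, 1.0, 0.013], [0.003, 0.013, -1.0], [-1.0, -0.003, -0.003]]
force: [0.7, 0.0, -0.0]
finger_gap: 61.9
```

```bash
python3 go.py 489 -318 60 0.7 0; python3 cap.py wrist w2
```

```text
t 3.2 p [ 487.8 -317.9  102. ] F [ 0.7  0.  -0. ] gap 61.9
shift [42.   1.3  0.2] turn [ 0.02 -0.16  0.2 ]
```

View pics/w2.png

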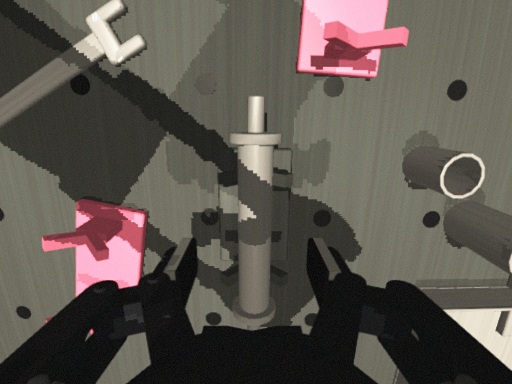

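```bash
python3 - <<'E'
from h import *
np.set_printoptions(precision=1,suppress=True)
W=load("w2")
print(onz(W,[(257,97),(255.5,138),(254,308)],60))
print(onz(W,[(195,268),(309,268)],83), proj(W,[[487.8,-317.9,102],[487.8,-317.9,83]]))
E
```

```text
[[ 490.8 -233.4   60. ]
 [ 490.3 -256.8   60. ]
 [ 491.2 -379.    60. ]]
[[ 454.9 -332.1   83. ]
 [ 523.5 -331.1   83. ]] [[249.6 264.4]
 [249.9 247.5]]
```

{"fn": "send_rows", "kwargs": {"targets": [[[8,1,0,0.2,0,0],[18,1.5,0,0.3,0,0],[28,1.5,0,0.3,0,0],[37,1.5,0,0.3,0,0],[41.5,1.5,0,0.3,0,0]]]}}

```text
clock: 3.75
ee_pos: [489.9, -319.1, 61.2]
eef_rot: [[-0.002, 1.0, 0.007], [0.001, 0.007, -1.0], [-1.0, -0.002, -0.001]]
force: [-0.9, 0.3, 0.4]
finger_gap: 61.6
```

{"fn": "send_rows", "kwargs": {"targets": [[[0.5,0,0,0,0,0],[0.5,0,0,0,0,0],[0.5,0,0,0,0,0],[0.5,0,0,0,0,0],[0.5,0,0,0,0,0]]], "hand": 140, "newtons": 40}}

```text
clock: 4.25
ee_pos: [490.6, -319.6, 62.7]
eef_rot: [[0.001, 1.0, 0.007], [-0.0, 0.007, -1.0], [-1.0, 0.001, 0.0]]
force: [0.6, 0.5, 0.2]
finger_gap: 38.6
```

```bash
python3 go.py 489.3 -318 60 0.4 0
```

```text
t 4.25 p [ 490.6 -319.6   62.7] F [0.6 0.5 0.2] gap 38.6
shift [ 2.7 -1.3 -1.6] turn [-0.02  0.02 -0.03]
```

{"fn": "send_rows", "kwargs": {"targets": [[[2.5,-1.2,-1.5,0,0,0],[2.5,-1.2,-1.5,0,0,0],[2.5,-1.2,-1.5,0,0,0],[2.5,-1.2,-1.5,0,0,0],[2.5,-1.2,-1.5,0,0,0]]], "hand": 165}}

```text
clock: 4.75
ee_pos: [489.3, -318.0, 59.9]
eef_rot: [[0.0, 1.0, 0.007], [-0.0, 0.007, -1.0], [-1.0, 0.0, 0.0]]
force: [-0.0, -0.0, -0.0]
finger_gap: 30.1
```

{"fn": "send_rows", "kwargs": {"targets": [[[0,0,0,0,0,0],[0,0,0,0,0,0],[0,0,0,0,0,0],[0,0,0,0,0,0],[0,0,0,0,0,0]]], "hand": 255, "newtons": 40}}

```text
clock: 5.25
ee_pos: [489.4, -318.0, 60.0]
eef_rot: [[0.001, 1.0, 0.007], [-0.0, 0.007, -1.0], [-1.0, 0.001, 0.0]]
force: [0.9, 0.3, 1.3]
finger_gap: 20.4
```

```bash
python3 go.py 489.3 -318 60 0.4 0; python3 cap.py wrist w3
```

```text
t 5.25 p [ 489.4 -318.    60. ] F [0.9 0.3 1.3] gap 20.4
shift [-0.  -0.1  0. ] turn [-0.02  0.01 -0.03]
```

View pics/w3.png

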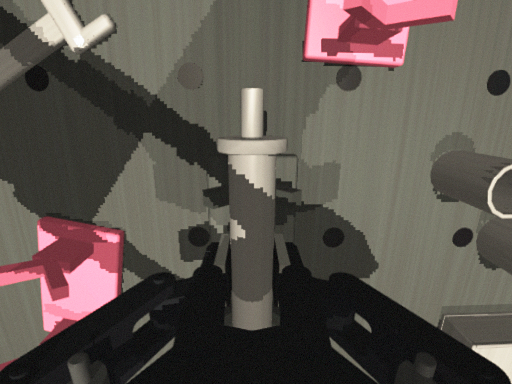

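```bash
python3 - <<'E'
from h import *
np.set_printoptions(precision=1,suppress=True)
W=load("w3")
print(onz(W,[(252,88.5)],65)); print(onz(W,[(252,138.5),(252,153)],76))
print(proj(W,[[489.4,-318+84,60],[489.4,-318-84,60],[489.4,-318+63.5,76]]))
E
python3 go.py 489.3 -318 120 0.4 0
```

```text
[[ 490.1 -233.4   65. ]]
[[ 490.2 -252.8   76. ]
 [ 490.2 -258.5   76. ]]
[[250.4  91.1]
 [249.1 383.3]
 [250.  142.8]]
t 5.3 p [ 489.4 -318.    60. ] F [0.2 0.2 1.8] gap 20.4
shift [-60.   -0.1   0. ] turn [-0.02  0.01 -0.03]
```

{"fn": "send_rows", "kwargs": {"targets": [[[-3,0,0,0,0,0],[-12,0,0,0,0,0],[-30,0,0,0,0,0],[-55,0,0,0,0,0],[-80,0,0,0,0,0]]]}}

```text
clock: 5.8
ee_pos: [488.5, -317.7, 140.1]
eef_rot: [[-0.002, 1.0, 0.006], [0.001, 0.006, -1.0], [-1.0, -0.002, -0.001]]
force: [0.1, -0.4, -2.7]
finger_gap: 20.6
```

```bash
python3 go.py 540 28 275 9.35 28
```

```text
t 5.8 p [ 488.5 -317.7  140.1] F [ 0.1 -0.4 -2.7] gap 20.6
shift [-134.6   53.4 -345.5] turn [-8.82  2.13 28.05]
```

{"fn": "send_rows", "kwargs": {"targets": [[[-20,4,-20,0,0,2],[-40,8,-50,-1,0,5],[-60,14,-85,-2,0,9],[-76,19,-122,-3,0,12],[-90,24,-160,-4,1,15]]]}}

```text
clock: 6.3
ee_pos: [511.7, -156.4, 231.1]
eef_rot: [[0.26, 0.962, 0.078], [0.028, 0.073, -0.997], [-0.965, 0.261, -0.008]]
force: [1.4, -0.7, -2.3]
finger_gap: 20.9
```

```bash
python3 go.py 540 28 275 9.35 28
```

```text
t 6.3 p [ 511.7 -156.4  231.1] F [ 1.4 -0.7 -2.3] gap 20.9
shift [ -29.8   52.2 -182. ] turn [-4.7   1.37 12.83]
```

{"fn": "send_rows", "kwargs": {"targets": [[[-6,11,-40,-1,0,3],[-12,22,-80,-2,1,6],[-20,35,-125,-3,1,9],[-26,45,-160,-4,1,12],[-29,51,-178,-4.7,1.4,12.8]]]}}

```text
clock: 6.8
ee_pos: [538.9, 25.3, 273.5]
eef_rot: [[0.462, 0.871, 0.166], [0.079, 0.146, -0.986], [-0.883, 0.469, -0.001]]
force: [-0.5, -0.5, -3.5]
finger_gap: 20.7
```

{"fn": "send_rows", "kwargs": {"targets": [[[0,0,0,0,0,0],[0,0,0,0,0,0],[0,0,0,0,0,0],[0,0,0,0,0,0],[0,0,0,0,0,0]]]}}

```text
clock: 7.3
ee_pos: [539.9, 21.6, 272.0]
eef_rot: [[0.46, 0.873, 0.161], [0.076, 0.142, -0.987], [-0.885, 0.466, -0.001]]
force: [1.1, -0.4, -3.3]
finger_gap: 20.7
```

```bash
python3 go.py 540 28 275 9.35 28; for c in wrist top scene; do python3 cap.py $c ${c}4; done
```

```text
t 7.3 p [539.9  21.6 272. ] F [ 1.1 -0.4 -3.3] gap 20.7
shift [-2.1  2.4 -6.3] turn [-0.12 -0.01  0.21]
```

View pics/wrist4.png

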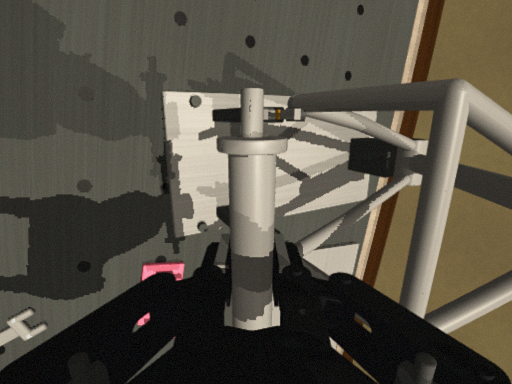

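View pics/scene4.png

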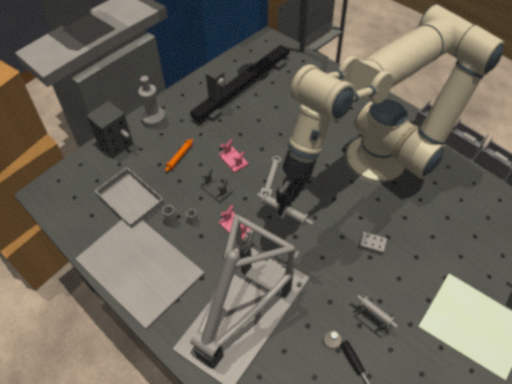

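View pics/top4.png

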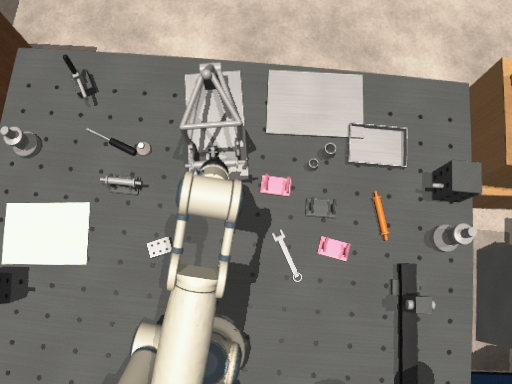

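```bash
python3 - <<'E'
import cv2
i=cv2.imread("pics/wrist4.png")
cv2.imwrite("pics/w4z.png",cv2.resize(i[75:265,195:345],None,fx=4,fy=3.1,interpolation=cv2.INTER_CUBIC))
E
```

```text
(no output)
```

View pics/w4z.png

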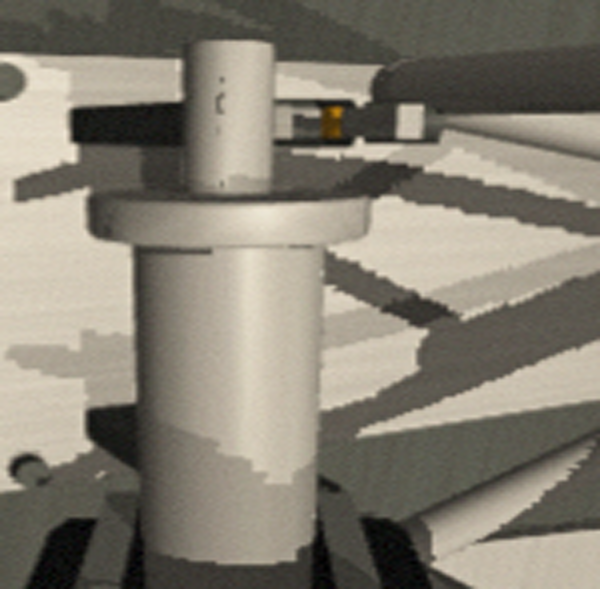

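```bash
cat >> h.py <<'E'
FO=[615.5,39.7];FY=9.35
def fr(p,o=None,yaw=None):
    o=FO if o is None else o; y=np.radians(FY if yaw is None else yaw);p=np.atleast_2d(np.array(p,float))
    return np.c_[o[0]+p[:,0]*np.cos(y)-p[:,1]*np.sin(y),o[1]+p[:,0]*np.sin(y)+p[:,1]*np.cos(y),p[:,2]]
def sl(s,q,y): # s out along slot, q perp, y
    return [-.469*s+.883*q,y,160+.883*s+.469*q]
E
python3 - <<'E'
from h import *
np.set_printoptions(precision=1,suppress=True)
W=load("wrist4")
P=[sl(9,7,66),sl(9,7,74),sl(42,0,66),sl(42,0,74),sl(28,6,70),sl(28,-6,70),[25,80,300],[25,-80,300],[25,0,300]]
print(proj(W,fr(P)))
c=W["t"]; C=-W["R"].T@c; print(C)
from plant import observe
s=observe(); print(s["eef_rot"].T@(C-s["ee_pos"]), s["eef_rot"].T@W["R"].T)
E
```

```text
[[276.4 118.4]
 [276.6 109. ]
 [270.9 118.7]
 [271.1 107.9]
 [277.2 113.5]
 [262.6 113.5]
 [448.4  93.6]
 [399.8 340.5]
 [422.2 235. ]]
[472.3  84.9 381.9]
[-123.4    1.1  -73. ] [[ 0.  -0.3  1. ]
 [ 1.  -0.  -0. ]
 [ 0.   1.   0.3]]
```

```bash
cat > gs.py <<'E'
import sys
from h import *
from plant import observe
s_,q,y=map(float,sys.argv[1:4]);yaw=float(sys.argv[4]) if len(sys.argv)>4 else FY
s=observe()
cmd(s,fr(sl(s_,q,y))[0],down(yaw,28))
F=down(FY,28);print("F tool",(s["eef_rot"].T@s["force"]).round(1),"M",(s["eef_rot"].T@s["moment"]).round(2))
d=F.T@(s["ee_pos"]-fr([[0,0,160]])[0]);print("slot coords: out",-d[0].round(1),"perp",d[1].round(1),"y",-d[2].round(1))
E
python3 gs.py 62 0 -1.5
```

```text
t 7.45 p [540.   22.1 272.3] F [-0.7  0.  -3.1] gap 20.6
shift [73.4 15.9 -3.6] turn [-0.08 -0.02  0.17]
F tool [ 2.4 -2.1 -0.2] M [-0.   -0.06 -0.42]
slot coords: out 135.5 perp -15.6 y -5.1
```

{"fn": "send_rows", "kwargs": {"targets": [[[5,6,-1,0,0,0.1],[20,12,-3,0,0,0.2],[42,16,-3.5,0,0,0.2],[62,16,-3.5,0,0,0.2],[73,16,-3.5,0,0,0.2]]]}}

```text
clock: 7.95
ee_pos: [587.2, 34.2, 212.7]
eef_rot: [[0.461, 0.872, 0.162], [0.077, 0.143, -0.987], [-0.884, 0.468, -0.002]]
force: [-0.4, 0.6, -3.7]
finger_gap: 20.9
```

{"fn": "send_rows", "kwargs": {"targets": [[[0,0,0,0,0,0],[0,0,0,0,0,0],[0,0,0,0,0,0],[0,0,0,0,0,0],[0,0,0,0,0,0]]]}}

```text
clock: 8.45
ee_pos: [587.1, 33.8, 216.5]
eef_rot: [[0.465, 0.87, 0.162], [0.077, 0.143, -0.987], [-0.882, 0.472, -0.001]]
force: [-0.9, -0.5, -3.9]
finger_gap: 20.5
```

```bash
python3 gs.py 62 0 -1.5; for c in wrist scene; do python3 cap.py $c ${c}5; done
python3 - <<'E'
import cv2
i=cv2.imread("pics/wrist5.png")
cv2.imwrite("pics/w5z.png",cv2.resize(i[75:275,185:355],None,fx=4,fy=3,interpolation=cv2.INTER_CUBIC))
i=cv2.imread("pics/scene5.png")
cv2.imwrite("pics/s5z.png",cv2.resize(i[185:325,210:320],None,fx=4,fy=4,interpolation=cv2.INTER_CUBIC))
E
```

```text
t 8.45 p [587.1  33.8 216.5] F [-0.9 -0.5 -3.9] gap 20.5
shift [ 1.5 -0.9  0.3] turn [-0.03 -0.02 -0.15]
F tool [ 3.  -2.7  0.4] M [ 0.    0.04 -0.48]
slot coords: out 63.5 perp 1.0 y -1.2
```

View pics/w5z.png

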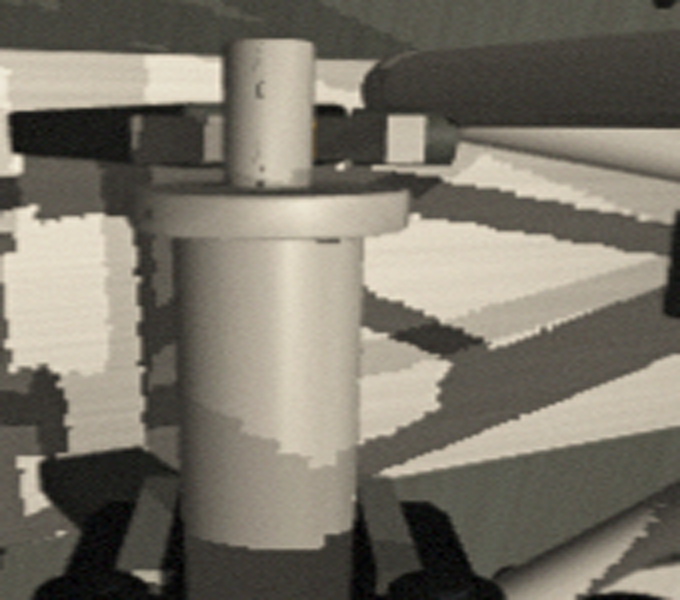

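View pics/s5z.png

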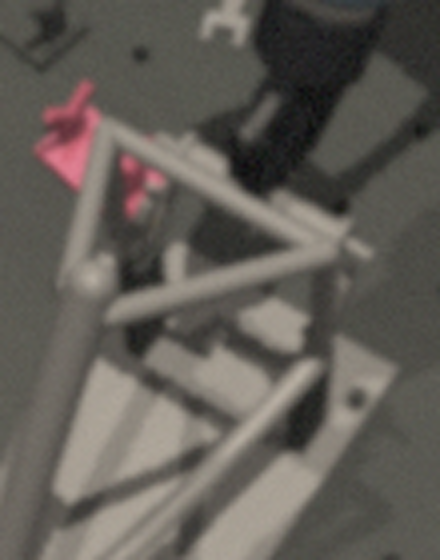

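```bash
python3 - <<'E'
from h import *
from plant import observe
np.set_printoptions(precision=1,suppress=True)
W=load("wrist5");s=observe();E=s["eef_rot"];p=s["ee_pos"]
z=lambda a:[(185+u/4-.4,75+v/3-.4) for u,v in a]
def on(uv,n,p0):
    o,d=ray(W,uv);return o+d*(((p0-o)@n)/(d@n))[:,None]
ex=down(FY,28)
def inslot(X): 
    d=(X-fr([[0,0,160]])[0])@ex; return np.c_[-d[:,0],d[:,1],-d[:,2]]
# axle points relative: flange rim nearest to camera (16 back along tool x), plane through
print("flange outer rim/inner rim/stub tip(5 back)")
print(inslot(on(z([(275,187),(275,240)]),E[:,0],p-16*E[:,0])))
print(inslot(on(z([(270,39)]),E[:,0],p-5*E[:,0])))
print("stub edges",inslot(on(z([(224,110),(316,110)]),E[:,0],p)))
for so in (40,30,20):
  print(so,inslot(on(z([(60,163),(60,110),(430,163),(430,113),(150,115),(385,115),(425,115)]),ex[:,0],fr([sl(so,0,0)])[0])))
print((proj(W,fr([sl(42,0,70),sl(42,8,70),sl(28,6,70),sl(28,-6,70),sl(40,0,66),sl(20,0,66)]))-[185,75])*[4,3])
E
```

```text
flange outer rim/inner rim/stub tip(5 back)
[[79.1  2.8 64.4]
 [79.1  2.8 57.5]]
[[68.1  2.4 83.6]]
stub edges [[63.1 -2.7 74.3]
 [63.2  7.4 74.3]]
40 [[ 40.  -25.3  65.8]
 [ 40.  -24.8  74.8]
 [ 40.   23.6  65.8]
 [ 40.   23.3  74.2]
 [ 40.  -13.1  73.9]
 [ 40.   17.4  73.9]
 [ 40.   22.7  73.9]]
30 [[ 30.  -27.1  65.4]
 [ 30.  -26.6  74.9]
 [ 30.   25.1  65.3]
 [ 30.   24.7  74.4]
 [ 30.  -14.2  74. ]
 [ 30.   18.5  74. ]
 [ 30.   24.1  74. ]]
20 [[ 20.  -29.   64.9]
 [ 20.  -28.5  75.1]
 [ 20.   26.6  64.9]
 [ 20.   26.2  74.5]
 [ 20.  -15.2  74.1]
 [ 20.   19.6  74.1]
 [ 20.   25.5  74.1]]
[[249.5 136.9]
 [311.4 136.9]
 [293.1 135.8]
 [208.4 135.9]
 [249.8 160.3]
 [251.4 156. ]]
```

{"fn": "send_rows", "kwargs": {"targets": [[[3,-0.5,0.3,0,0,-0.1],[8,-1,0.3,0,0,-0.1],[13,-1,0.3,0,0,-0.1],[18,-1,0.3,0,0,-0.1],[22,-1,0.3,0,0,-0.1]]]}}

```text
clock: 9.05
ee_pos: [596.4, 35.2, 194.5]
eef_rot: [[0.462, 0.872, 0.162], [0.077, 0.143, -0.987], [-0.884, 0.468, -0.001]]
force: [-0.6, 0.8, -3.9]
finger_gap: 20.7
```

{"fn": "send_rows", "kwargs": {"targets": [[[3,0,0,0,0,0],[6,0,0,0,0,0],[8,0,0,0,0,0],[8,0,0,0,0,0],[8,0,0,0,0,0]]]}}

```text
clock: 9.55
ee_pos: [600.1, 35.8, 188.6]
eef_rot: [[0.463, 0.872, 0.162], [0.077, 0.143, -0.987], [-0.883, 0.469, -0.001]]
force: [-0.2, -0.0, -3.1]
finger_gap: 20.6
```

```bash
python3 gs.py 26 0 -1.5
```

```text
t 9.55 p [600.1  35.8 188.6] F [-0.2 -0.  -3.1] gap 20.6
shift [6.7 0.6 0.1] turn [-0.03 -0.04  0.04]
F tool [ 2.7 -1.6  0. ] M [-0.04 -0.02 -0.4 ]
slot coords: out 32.7 perp -0.5 y -1.4
```

{"fn": "send_rows", "kwargs": {"targets": [[[1.5,0.5,0,0,0,0],[3,0.5,0,0,0,0],[4.5,0.5,0,0,0,0],[6,0.5,0,0,0,0],[6,0.5,0,0,0,0]]]}}

```text
clock: 10.05
ee_pos: [604.4, 36.4, 185.0]
eef_rot: [[0.466, 0.87, 0.162], [0.077, 0.143, -0.987], [-0.882, 0.472, -0.0]]
force: [5.2, 0.5, 1.2]
finger_gap: 20.7
```

```bash
python3 gs.py 24 0 -1.5;for c in wrist; do python3 cap.py $c ${c}6; done
python3 - <<'E'
import cv2
i=cv2.imread("pics/wrist6.png")
cv2.imwrite("pics/w6z.png",cv2.resize(i[75:275,185:355],None,fx=4,fy=3,interpolation=cv2.INTER_CUBIC))
E
```

```text
t 10.05 p [604.4  36.4 185. ] F [5.2 0.5 1.2] gap 20.7
shift [ 3.4 -1.5  0. ] turn [-0.03 -0.01 -0.17]
F tool [1.4 5.1 0.4] M [-0.03 -0.04  0.6 ]
slot coords: out 27.4 perp 1.5 y -1.5
```

View pics/w6z.png

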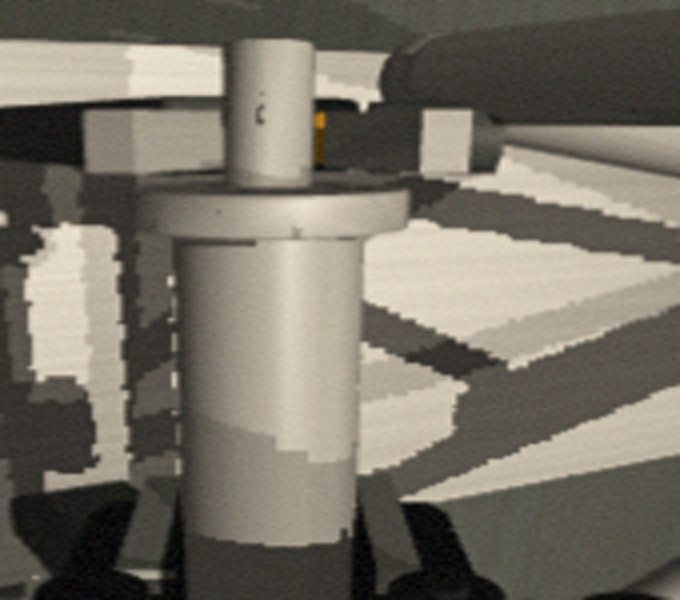

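{"fn": "send_rows", "kwargs": {"targets": [[[0,1,0,0,0,0],[0,2,0,0,0,0],[0,2.3,0,0,0,0],[0.5,2.3,0,0,0,0],[0.5,2.3,0,0,0,0]]]}}

```text
clock: 10.6
ee_pos: [605.3, 36.7, 183.2]
eef_rot: [[0.461, 0.872, 0.162], [0.077, 0.143, -0.987], [-0.884, 0.468, -0.001]]
force: [2.9, 1.4, -2.5]
finger_gap: 20.4
```

```bash
python3 gs.py 22 2.5 -1.5
```

```text
t 10.6 p [605.3  36.7 183.2] F [ 2.9  1.4 -2.5] gap 20.4
shift [3.4 1.  0.2] turn [-0.04 -0.05  0.12]
F tool [ 3.6  1.6 -0.9] M [-0.12 -0.07  0.05]
slot coords: out 25.4 perp 1.5 y -1.3
```

{"fn": "send_rows", "kwargs": {"targets": [[[0,1,0,0,0,0],[1,1,0,0,0,0],[2,1,0,0,0,0],[3,1,0,0,0,0],[3.5,1,0,0,0,0]]]}}

```text
clock: 11.1
ee_pos: [607.8, 37.1, 180.8]
eef_rot: [[0.461, 0.872, 0.162], [0.077, 0.143, -0.987], [-0.884, 0.468, -0.001]]
force: [0.8, 0.1, -2.9]
finger_gap: 20.5
```

```bash
python3 gs.py 18 2.5 -1.5
```

```text
t 11.1 p [607.8  37.1 180.8] F [ 0.8  0.1 -2.9] gap 20.5
shift [ 4.1 -0.1  0.2] turn [-0.04 -0.05  0.11]
F tool [ 2.9 -0.6  0. ] M [ 0.05 -0.06 -0.46]
slot coords: out 22.1 perp 2.7 y -1.3
```

{"fn": "send_rows", "kwargs": {"targets": [[[1,0,0,0,0,0],[2,0,0,0,0,0],[3,0,0,0,0,0],[4,0,0,0,0,0],[5,0,0,0,0,0]]]}}

```text
clock: 11.6
ee_pos: [610.4, 37.4, 176.9]
eef_rot: [[0.462, 0.872, 0.162], [0.077, 0.143, -0.987], [-0.883, 0.469, -0.001]]
force: [0.7, -0.0, -2.3]
finger_gap: 20.9
```

```bash
python3 gs.py 12 2.5 -1.5
```

```text
t 11.6 p [610.4  37.4 176.9] F [ 0.7 -0.  -2.3] gap 20.9
shift [ 5.5 -0.6  0.1] turn [-0.04 -0.04  0.05]
F tool [ 2.3 -0.5  0.1] M [-0.04 -0.   -0.49]
slot coords: out 17.5 perp 3.1 y -1.4
```

{"fn": "send_rows", "kwargs": {"targets": [[[1,-0.4,0,0,0,0],[2,-0.4,0,0,0,0],[3,-0.4,0,0,0,0],[4,-0.4,0,0,0,0],[5,-0.4,0,0,0,0]]], "newtons": 80, "hand": 255}}

```text
clock: 12.1
ee_pos: [612.0, 37.7, 173.9]
eef_rot: [[0.463, 0.871, 0.162], [0.077, 0.143, -0.987], [-0.883, 0.469, -0.001]]
force: [-11.6, -0.9, 5.4]
finger_gap: 19.9
```

```bash
python3 gs.py 9 2.5 -1.5
```

```text
t 12.1 p [612.   37.7 173.9] F [-11.6  -0.9   5.4] gap 19.9
shift [ 5.1 -0.7  0.1] turn [-0.02 -0.03  0.03]
F tool [-10.2  -7.7  -1. ] M [ 0.04  0.14 -1.32]
slot coords: out 14.1 perp 3.2 y -1.4
```

{"fn": "send_rows", "kwargs": {"targets": [[[0.5,0,0,0,0,0],[1,0,0,0,0,0],[1.5,0,0,0,0,0],[2,0,0,0,0,0],[2.5,0,0,0,0,0]]]}}

```text
clock: 12.6
ee_pos: [612.4, 37.8, 169.6]
eef_rot: [[0.46, 0.873, 0.162], [0.076, 0.143, -0.987], [-0.885, 0.466, -0.001]]
force: [-8.0, -1.1, -1.7]
finger_gap: 20.0
```

```bash
python3 gs.py 9 2.5 -1.5
```

```text
t 12.6 p [612.4  37.8 169.6] F [-8.  -1.1 -1.7] gap 20.0
shift [1.1 1.  0.1] turn [-0.03 -0.04  0.22]
F tool [-2.3 -7.9 -0.2] M [-0.01  0.04 -1.3 ]
slot coords: out 10.1 perp 1.5 y -1.4
```

{"fn": "send_rows", "kwargs": {"targets": [[[0.5,0,0,0,0,0],[1,0,0,0,0,0],[1.7,0,0,0,0,0],[2.4,0,0,0,0,0],[3,0,0,0,0,0]]]}}

```text
clock: 13.1
ee_pos: [613.9, 38.0, 166.6]
eef_rot: [[0.46, 0.873, 0.162], [0.076, 0.143, -0.987], [-0.885, 0.466, -0.001]]
force: [-4.9, -1.5, -2.2]
finger_gap: 19.9
```

```bash
python3 gs.py 5 2.5 -1.5
```

```text
t 13.1 p [613.9  38.  166.6] F [-4.9 -1.5 -2.2] gap 19.9
shift [1.7 1.  0.1] turn [-0.03 -0.04  0.22]
F tool [-0.4 -5.5  0.7] M [-0.07 -0.03 -1.19]
slot coords: out 6.7 perp 1.5 y -1.4
```

{"fn": "send_rows", "kwargs": {"targets": [[[0.8,0,0,0,0,0],[1.6,0,0,0,0,0],[2.4,0,0,0,0,0],[3.2,0,0,0,0,0],[4,0,0,0,0,0]]]}}

```text
clock: 13.6
ee_pos: [616.2, 38.5, 162.8]
eef_rot: [[0.46, 0.873, 0.162], [0.077, 0.143, -0.987], [-0.884, 0.467, -0.001]]
force: [-4.0, -0.3, -6.3]
finger_gap: 19.9
```

```bash
python3 gs.py 0 1.8 -1.5
```

```text
t 13.6 p [616.2  38.5 162.8] F [-4.  -0.3 -6.3] gap 19.9
shift [2.2 0.1 0.2] turn [-0.04 -0.06  0.17]
F tool [ 3.7 -6.5 -0.3] M [-0.05 -0.01 -1.17]
slot coords: out 2.2 perp 1.7 y -1.3
```

{"fn": "send_rows", "kwargs": {"targets": [[[0.5,-0.4,0,0,0,0],[1,-0.5,0,0,0,0],[1.5,-0.5,0,0,0,0],[2,-0.5,0,0,0,0],[2.5,-0.5,0,0,0,0]]]}}

```text
clock: 14.1
ee_pos: [617.7, 38.7, 161.9]
eef_rot: [[0.463, 0.871, 0.162], [0.077, 0.143, -0.987], [-0.883, 0.47, -0.001]]
force: [-2.7, 0.2, -4.9]
finger_gap: 19.8
```

```bash
python3 gs.py 0 1.8 -1.5
```

```text
t 14.1 p [617.7  38.7 161.9] F [-2.7  0.2 -4.9] gap 19.8
shift [ 0.8 -0.9  0.1] turn [-0.03 -0.03 -0.01]
F tool [ 3.  -4.6 -0.6] M [-0.04  0.03 -0.85]
slot coords: out 0.8 perp 2.7 y -1.4
```

{"fn": "send_rows", "kwargs": {"targets": [[[0.4,0,0,0,0,0],[0.8,0,0,0,0,0],[1.2,0,0,0,0,0],[1.6,0,0,0,0,0],[2,0,0,0,0,0]]]}}

```text
clock: 14.6
ee_pos: [618.7, 38.8, 160.5]
eef_rot: [[0.464, 0.871, 0.162], [0.077, 0.143, -0.987], [-0.883, 0.47, -0.001]]
force: [0.4, 0.6, -2.7]
finger_gap: 19.6
```

```bash
python3 gs.py 0 1.8 -1.5
```

```text
t 14.6 p [618.7  38.8 160.5] F [ 0.4  0.6 -2.7] gap 19.6
shift [-1.  -1.1  0.1] turn [-0.03 -0.03 -0.03]
F tool [ 2.6 -0.9 -0.5] M [-0.01 -0.02 -0.44]
slot coords: out -1.0 perp 2.9 y -1.4
```

{"fn": "send_rows", "kwargs": {"targets": [[[0.4,0,0,0,0,0],[0.8,0,0,0,0,0],[1.2,0,0,0,0,0],[1.6,0,0,0,0,0],[2,0,0,0,0,0]]]}}

```text
clock: 15.1
ee_pos: [619.0, 38.9, 160.1]
eef_rot: [[0.463, 0.871, 0.162], [0.077, 0.143, -0.987], [-0.883, 0.469, -0.0]]
force: [-14.3, -0.9, 9.5]
finger_gap: 19.5
```

```bash
python3 gs.py 0 1.8 -1.5
```

```text
t 15.1 p [619.   38.9 160.1] F [-14.3  -0.9   9.5] gap 19.5
shift [-1.5 -1.2  0.1] turn [-0.01 -0.02  0.  ]
F tool [-15.1  -8.2  -1.4] M [ 0.02  0.16 -1.58]
slot coords: out -1.5 perp 3.0 y -1.4
```

{"fn": "send_rows", "kwargs": {"targets": [[[0.2,-0.3,0,0,0,0],[0.5,-0.5,0,0,0,0],[0.7,-0.5,0,0,0,0],[0.7,-0.5,0,0,0,0],[0.7,-0.5,0,0,0,0]]]}}

```text
clock: 15.6
ee_pos: [619.0, 38.8, 160.1]
eef_rot: [[0.464, 0.871, 0.162], [0.077, 0.143, -0.987], [-0.882, 0.47, -0.0]]
force: [-15.4, -1.9, 9.5]
finger_gap: 19.6
```

```bash
python3 gs.py 0 1.8 -1.5;for c in wrist scene; do python3 cap.py $c ${c}7; done; python3 gs.py 0 1.8 -1.5
python3 - <<'E'
import cv2
i=cv2.imread("pics/wrist7.png")
cv2.imwrite("pics/w7z.png",cv2.resize(i[75:275,185:355],None,fx=4,fy=3,interpolation=cv2.INTER_CUBIC))
i=cv2.imread("pics/scene7.png")
cv2.imwrite("pics/s7z.png",cv2.resize(i[185:325,210:320],None,fx=4,fy=4,interpolation=cv2.INTER_CUBIC))
E
```

```text
t 15.6 p [619.   38.8 160.1] F [-15.4  -1.9   9.5] gap 19.6
shift [-1.5 -1.2  0.1] turn [-0.01 -0.01 -0.06]
F tool [-15.7  -9.2  -0.6] M [ 0.02  0.13 -1.53]
slot coords: out -1.5 perp 3.0 y -1.4
t 15.7 p [619.   38.8 160.1] F [-13.6  -1.4   9.8] gap 19.5
shift [-1.5 -1.2  0.1] turn [-0.01 -0.01 -0.06]
F tool [-15.   -7.5  -0.8] M [-0.02  0.16 -1.49]
slot coords: out -1.5 perp 3.0 y -1.4
```

View pics/w7z.png

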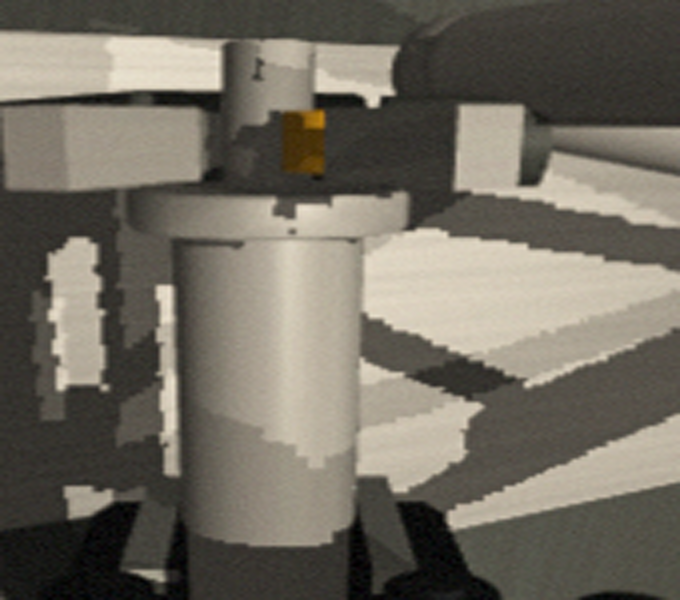

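View pics/s7z.png

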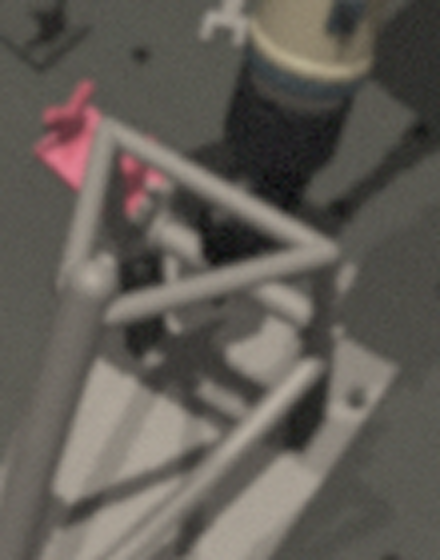

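{"fn": "send_rows", "kwargs": {"targets": [[[0.3,0,0,0,0,0],[0.7,0,0,0,0,0],[0.7,0,0,0,0,0],[0.7,0,0,0,0,0],[0.7,0,0,0,0,0]]]}}

```text
clock: 16.2
ee_pos: [619.1, 38.8, 160.0]
eef_rot: [[0.464, 0.871, 0.162], [0.077, 0.143, -0.987], [-0.883, 0.47, -0.0]]
force: [-19.4, -2.4, 13.7]
finger_gap: 19.8
```

```bash
python3 gs.py 0 1.8 -1.5
```

```text
t 16.2 p [619.1  38.8 160. ] F [-19.4  -2.4  13.7] gap 19.8
shift [-1.6 -1.2  0.1] turn [-0.01 -0.01 -0.05]
F tool [-21.3 -10.8  -0.7] M [ 0.08  0.15 -1.99]
slot coords: out -1.6 perp 3.0 y -1.4
```

{"fn": "send_rows", "kwargs": {"targets": [[[0.3,0,0,0,0,0],[0.3,0,0,0,0,0],[0.3,0,0,0,0,0],[0.3,0,0,0,0,0],[0.3,0,0,0,0,0]]]}}

```text
clock: 16.7
ee_pos: [619.1, 38.9, 160.0]
eef_rot: [[0.464, 0.871, 0.163], [0.077, 0.143, -0.987], [-0.883, 0.47, -0.0]]
force: [-21.2, -2.8, 14.1]
finger_gap: 20.0
```

```bash
python3 gs.py 0 1.8 -1.5
```

```text
t 16.7 p [619.1  38.9 160. ] F [-21.2  -2.8  14.1] gap 20.0
shift [-1.6 -1.2  0.1] turn [-0.   -0.01 -0.04]
F tool [-22.5 -12.2  -0.7] M [-0.01  0.25 -2.11]
slot coords: out -1.6 perp 3.0 y -1.4
```

{"fn": "send_rows", "kwargs": {"targets": [[[0,0,0,0,0,0],[0,0,0,0,0,0],[0,0,0,0,0,0],[0,0,0,0,0,0],[0,0,0,0,0,0]]]}}

```text
clock: 17.2
ee_pos: [619.1, 38.9, 160.0]
eef_rot: [[0.464, 0.871, 0.163], [0.077, 0.143, -0.987], [-0.883, 0.47, -0.0]]
force: [-20.2, -2.0, 14.2]
finger_gap: 19.6
```

```bash
python3 gs.py 0 1.8 -1.5
```

```text
t 17.2 p [619.1  38.9 160. ] F [-20.2  -2.   14.2] gap 19.6
shift [-1.6 -1.2  0.1] turn [-0.   -0.01 -0.04]
F tool [-22.1 -11.1  -1.3] M [ 0.05  0.21 -2.14]
slot coords: out -1.6 perp 3.0 y -1.4
```

{"fn": "send_rows", "kwargs": {"targets": [[[0.3,0,0,0,0,0],[0.3,0,0,0,0,0],[0.3,0,0,0,0,0],[0.3,0,0,0,0,0],[0.3,0,0,0,0,0]]]}}

```text
clock: 17.7
ee_pos: [619.1, 38.9, 160.0]
eef_rot: [[0.464, 0.871, 0.163], [0.076, 0.143, -0.987], [-0.883, 0.47, -0.0]]
force: [-23.0, -1.9, 15.9]
finger_gap: 19.8
```

{"fn": "send_rows", "kwargs": {"targets": [[[0,0,0,0,0,0],[0,0,0,0,0,0],[0,0,0,0,0,0],[0,0,0,0,0,0],[0,0,0,0,0,0]]]}}

```text
clock: 18.2
ee_pos: [619.1, 38.9, 160.0]
eef_rot: [[0.464, 0.871, 0.163], [0.076, 0.143, -0.987], [-0.883, 0.47, -0.0]]
force: [-23.5, -2.2, 14.9]
finger_gap: 20.4
```

```bash
python3 gs.py 0 1.8 -1.5
```

```text
t 18.2 p [619.1  38.9 160. ] F [-23.5  -2.2  14.9] gap 20.4
shift [-1.7 -1.2  0.1] turn [ 0.   -0.01 -0.03]
F tool [-24.2 -13.8  -1.6] M [ 0.03  0.23 -2.29]
slot coords: out -1.7 perp 3.0 y -1.4
```

{"fn": "send_rows", "kwargs": {"targets": [[[-0.6,0,0,0,0,0],[-1.4,0,0,0,0,0],[-2.2,0,0,0,0,0],[-2.9,0,0,0,0,0],[-2.9,0,0,0,0,0]]]}}

```text
clock: 18.7
ee_pos: [618.8, 38.8, 160.2]
eef_rot: [[0.465, 0.871, 0.162], [0.077, 0.143, -0.987], [-0.882, 0.471, -0.001]]
force: [-5.5, -0.6, 6.4]
finger_gap: 19.3
```

```bash
python3 gs.py 0 1.8 -1.5
```

```text
t 18.7 p [618.8  38.8 160.2] F [-5.5 -0.6  6.4] gap 19.3
shift [-1.3 -1.1  0.1] turn [-0.03 -0.02 -0.09]
F tool [-8.2 -1.8 -0.3] M [ 0.    0.1  -0.63]
slot coords: out -1.3 perp 2.9 y -1.4
```

{"fn": "send_rows", "kwargs": {"targets": [[[-0.5,0,0,0,0,0],[-0.5,0,0,0,0,0],[-0.5,0,0,0,0,0],[-0.5,0,0,0,0,0],[-0.5,0,0,0,0,0]]], "newtons": 20}}

```text
clock: 19.2
ee_pos: [618.8, 38.8, 160.2]
eef_rot: [[0.464, 0.871, 0.162], [0.077, 0.143, -0.987], [-0.882, 0.471, -0.001]]
force: [-2.0, -0.0, 5.9]
finger_gap: 19.6
```

{"fn": "send_rows", "kwargs": {"targets": [[[0,0,0,0,0,0],[0,0,0,0,0,0],[0,0,0,0,0,0],[0,0,0,0,0,0],[0,0,0,0,0,0]]], "hand": 140}}

```text
clock: 19.7
ee_pos: [618.1, 38.8, 158.7]
eef_rot: [[0.462, 0.872, 0.162], [0.077, 0.143, -0.987], [-0.884, 0.468, -0.001]]
force: [0.2, 0.3, 0.4]
finger_gap: 38.7
```

```bash
python3 gs.py 0 1.8 -1.5;for c in wrist scene; do python3 cap.py $c ${c}8; done
python3 - <<'E'
import cv2
i=cv2.imread("pics/wrist8.png")
cv2.imwrite("pics/w8z.png",cv2.resize(i[75:275,185:355],None,fx=4,fy=3,interpolation=cv2.INTER_CUBIC))
E
```

```text
t 19.7 p [618.1  38.8 158.7] F [0.2 0.3 0.4] gap 38.7
shift [-2.3  0.3  0.2] turn [-0.04 -0.04  0.07]
F tool [-0.2  0.4 -0.3] M [-0.01 -0.01 -0.21]
slot coords: out -2.3 perp 1.5 y -1.3
```

View pics/w8z.png

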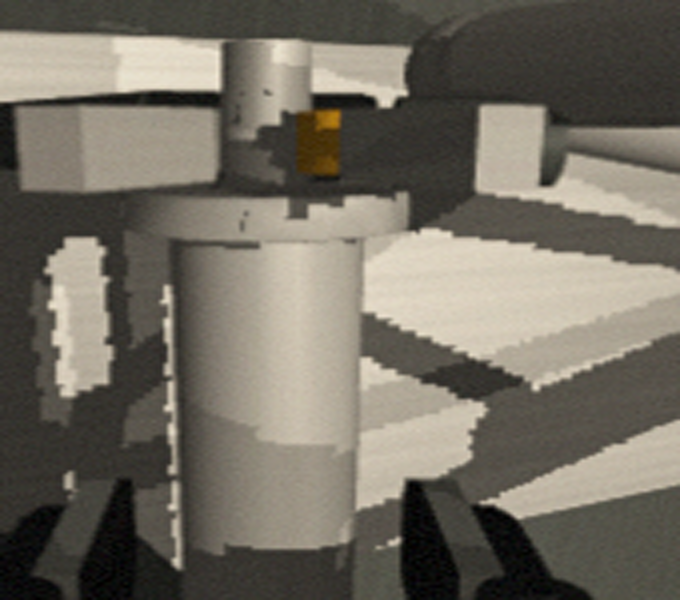

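{"fn": "send_rows", "kwargs": {"targets": [[[-3,0,0,0,0,0],[-10,0,0,0,0,0],[-22,0,0,0,0,0],[-38,0,0,0,0,0],[-58,0,0,0,0,0]]]}}

```text
clock: 20.3
ee_pos: [590.7, 34.2, 211.2]
eef_rot: [[0.462, 0.872, 0.162], [0.077, 0.143, -0.987], [-0.883, 0.469, -0.001]]
force: [0.5, 0.2, -0.4]
finger_gap: 38.7
```

{"fn": "send_rows", "kwargs": {"targets": [[[-25,0,0,0,0,0],[-50,0,0,0,0,0],[-75,0,0,0,0,0],[-90,0,0,0,0,0],[-92,0,0,0,0,0]]]}}

```text
clock: 20.8
ee_pos: [548.8, 27.1, 295.4]
eef_rot: [[0.467, 0.869, 0.162], [0.076, 0.143, -0.987], [-0.881, 0.474, 0.0]]
force: [0.1, -0.2, 0.7]
finger_gap: 38.6
```

```bash
python3 gs.py 0 1.8 -1.5;for c in wrist scene top; do python3 cap.py $c ${c}9; done
python3 - <<'E'
import cv2
i=cv2.imread("pics/wrist9.png")
cv2.imwrite("pics/w9z.png",i)
i=cv2.imread("pics/scene9.png")
cv2.imwrite("pics/s9z.png",cv2.resize(i[185:325,210:320],None,fx=4,fy=4,interpolation=cv2.INTER_CUBIC))
E
```

```text
t 20.8 p [548.8  27.1 295.4] F [ 0.1 -0.2  0.7] gap 38.6
shift [151.4  -2.5  -0.2] turn [-0.01  0.03 -0.27]
F tool [-0.6  0.4  0.2] M [ 0.02  0.01 -0.18]
slot coords: out 151.4 perp 3.6 y -1.6
```

View pics/wrist9.png

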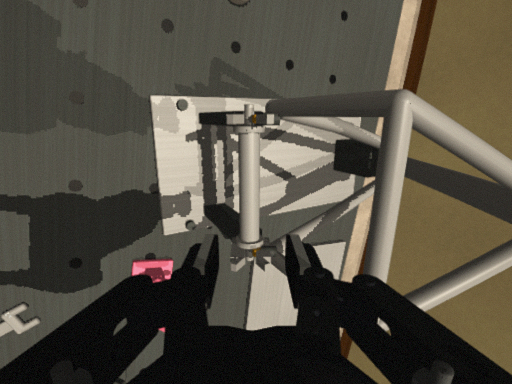

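View pics/s9z.png

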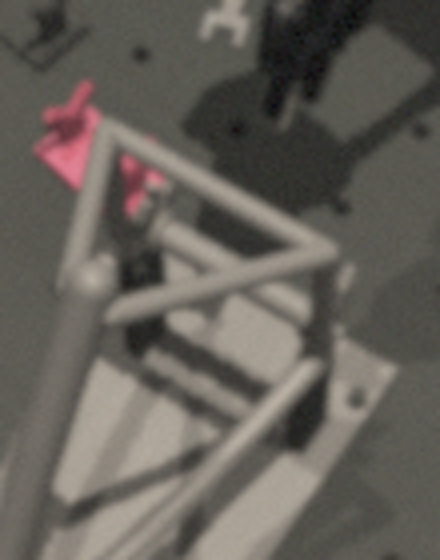

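```bash
python3 - <<'E'
import cv2
i=cv2.imread("pics/wrist9.png")
a=cv2.resize(i[100:140,215:290],None,fx=7,fy=7,interpolation=cv2.INTER_CUBIC)
b=cv2.resize(i[228:272,215:290],None,fx=7,fy=7,interpolation=cv2.INTER_CUBIC)
cv2.imwrite("pics/w9z.png",cv2.vconcat([a,b]))
from h import *
np.set_printoptions(precision=1,suppress=True)
W=load("wrist9")
o=fr([sl(-1.5,2.8,0)])[0]-fr([[0,0,160]])[0]
P=fr([sl(s,q+1.5+0,y) for s,q,y in [(0,0,84),(0,0,-84),(9,7,70),(9,7,-70),(15,0,84),(15,0,-84)]])
print(proj(W,P))
E
```

```text
[[247.5 103. ]
 [248.2 258.7]
 [254.9 118.1]
 [254.5 251.5]
 [247.4 102.3]
 [248.1 265.7]]
```

View pics/w9z.png

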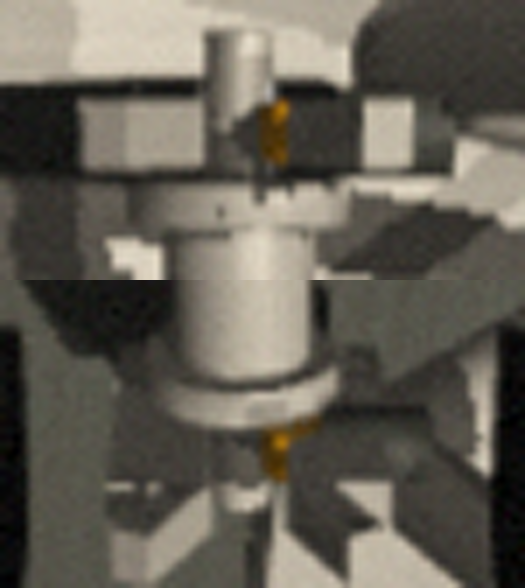

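View pics/top9.png

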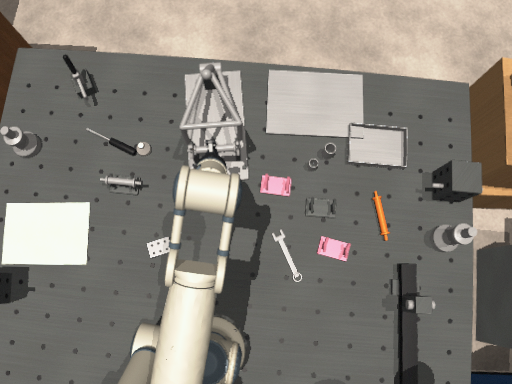

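```bash
python3 -c "
from plant import job,observe
print(observe()['force'].round(1));print(job.finish_job())"
```

```text
[-0.3 -0.2  0.1]
the job is handed in; nothing more can be done
None
```

The rear axle is lying in both dropout slots, past the catches, and the job was handed in at about 21 s of the 51 s allowed. I took it from its rest, lowered it along the slots with the gripper leaning back 28°, and pressed it past the catches. I then held it down, let go and backed out along the slots.

- **Forces:** the catches gave way at about 12 N, going by readings at the end of each half-second step. I held it on the seats at about 25–27 N for around 2 s. This is longer than the half second you asked for, because I raised the push slightly partway through. It stayed under 30 N throughout.
- **Final checks:** after release the tool force was about zero. The last wrist picture shows both brass catches over the stubs, and the end at -y is where a seated axle should be. The front axle is still on its rest, and nothing else appears to have moved.
- **Disagreements:**
  - My camera estimate of the slots was about 2.5 mm off across the slot, so the stubs touched the flare lightly (about 7 N). I corrected that by feel.
  - At home the tool point read about 1.5 mm deeper than the estimated seat, which is within calibration error.
  - During the hold there was also a sideways reaction of about 10–12 N from the slot wall.

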